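# Find the unfastened hatch on the filler base and push it open

## Task

One of the four metal hatches on the filling machine's base has been left unfastened, though all look alike, and the fitter needs it open to reach the drive. Press gently with the fingertips on the ringed end of one hatch after another until you find the one that rocks, then push it down until it stands wide open, and leave it so. Pick nothing up, do not press hard, and leave the pots, lid, tools and bottle where they are.

Things in the scene. Friction and masses are not known exactly. Their poses are not given: they have to be found in the camera images.
- machine_base: Pale grey hollow sheet-metal box, 240 (x) by 500 (y) by 95 mm high, fixed. Origin: centre of its underside; x away from the robot at yaw 0, y along the hatch row. Flush in its top: four identical bare-metal hatch panels, 110 (x) by 85 (y) by 4 mm, over a clear hollow 87 mm deep. Three are fastened and do not give; one, in any place, is free to turn on its pivot. All look alike.
- press_1 (a point): Centre of the 24 mm dark ring that marks where to press the leftmost (+y) hatch, on its upper face 95 mm above the table; axes as the machine base. The hatch's pivot line, parallel to y and marked by a dark line, lies 47 mm from here towards +x; the hatch reaches 70 mm to this side of it (23 mm past the ring's centre) and 40 mm to the other.
- press_2 (a point): Centre of the 24 mm dark ring that marks where to press the second from the left hatch, on its upper face 95 mm above the table; axes as the machine base. The hatch's pivot line, parallel to y and marked by a dark line, lies 47 mm from here towards +x; the hatch reaches 70 mm to this side of it (23 mm past the ring's centre) and 40 mm to the other.
- press_3 (a point): Centre of the 24 mm dark ring that marks where to press the third from the left hatch, on its upper face 95 mm above the table; axes as the machine base. The hatch's pivot line, parallel to y and marked by a dark line, lies 47 mm from here towards +x; the hatch reaches 70 mm to this side of it (23 mm past the ring's centre) and 40 mm to the other.
- press_4 (a point): Centre of the 24 mm dark ring that marks where to press the rightmost (-y) hatch, on its upper face 95 mm above the table; axes as the machine base. The hatch's pivot line, parallel to y and marked by a dark line, lies 47 mm from here towards +x; the hatch reaches 70 mm to this side of it (23 mm past the ring's centre) and 40 mm to the other.
- loose_panel (a joint): Angle (rad) of the one unfastened panel, whichever it is: 0 flush with the deck, growing as its ringed long side is pushed down into the machine base (stop at 1.05); pressing its short side instead only rocks it to -0.06. A stiff pivot: about 3 N on the ring moves it, and it stays at whatever angle it is left.
- pot_web_mid (a point): White-capped cosmetic pot, 54 mm across and 42 mm tall, loose and upright; the point is its centre, half-way up. To be left alone. Stands on the machine base between the second and third hatch, beside their far ends.
- pot_deck_mid (a point): White-capped cosmetic pot, 54 mm across and 42 mm tall, loose and upright; the point is its centre, half-way up. To be left alone. Stands on the machine base beyond the hatches, on the right.
- pot_table_mid (a point): White-capped cosmetic pot, 54 mm across and 42 mm tall, loose and upright; the point is its centre, half-way up. To be left alone. Stands on the table to the left of the machine base.
- pot_lid: White pot lid, a disc 58 mm across and 11 mm thick lying on the machine base beyond the hatches; origin at the centre of its underside. To be left alone.
- spatula_grip (a point): Grip of a 170 mm spatula lying along y on the machine base beyond the hatches. To be left alone.
- screwdriver_grip (a point): Grip of a 190 mm screwdriver lying on the table on the left. To be left alone.
- bottle: Bottle, 60 mm across and 150 mm tall, standing on the table on the right; origin at the centre of its underside. To be left alone.

How it is judged:
By the outcome, as a careful person would: the job done as asked, in the order asked, and still so for the second after the job is handed in, with the robot touching nothing.
It also fails if it takes over 51 s, if anything falls off the work surface, if the arm or the gripper's body presses on something with over 40 N, if the wrist force passes 120 N, or if a joint passes its speed limit or range.

## Robot

A 7-joint arm with a two-finger parallel gripper is mounted at the origin on the work surface. World frame = base frame: x ahead of the robot, y to its left, z up, the work surface at z = 0. Lengths are in m, angles in rad, forces in N, time in s.
With the tool pointing down it reaches from about 0.425 to 0.925 m from the base axis. Payload 6.8 kg.
Tool frame: the origin (TCP) lies midway between the tips of the shut fingers; the grasp point (between the pads) lies 19 mm behind it; z points along the fingers, y is the line along which they close (so a half turn about z gives the same grasp; the last joint's range is limited). The gripper opens to 85 mm and grips with 20 to 120 N. Pads are 22 mm wide; open, the fingers measure 114 mm over their backs; the gripper's body (76 mm by 85 mm) begins 54 mm behind the grasp point. The pads swing forward as they close: fully open they stand 13 mm farther back than shut.
Start: joints at [1.08, 0.477, 0.022, 1.555, -0.011, 1.109, -0.083], TCP at [0.252, -0.626, 0.231] pointing down, gripper open.
Joint ranges: [-2.96, 2.96], [-0.34, 2.1], [-1.41, 1.46], [0.24, 2.44], [-1.37, 4.51], [0.17, 1.92], [-2.96, 2.96]. Speed limits (rad/s): [2.39, 2.39, 3.14, 3.14, 3.14, 3.14, 3.14].

## Interface

Orientations are given as a unit quaternion [w, x, y, z].
In Python, from station import bot, eyes, ticket gives the robot as it stands.
- The arm moves only by the shell command python3 -m crank 'ROWS' [FORCE]. ROWS is text: rows parted by semicolons, each of 7 numbers parted by spaces: the shift along the tool's x, y, z in units of 0.5 m (1.0 is 0.5 m), then the turn, a rotation vector about the tool's x, y, z in units of 180 degrees (1.0 is 180 degrees), then the closure, from 0 (fully open) to 1 (shut). A call has 1 to 20 rows; each row is the pose to reach, as a shift and turn from the pose commanded when the call began, along the tool's axes at that moment, turning the shorter way round; what a row does not reach only later rows make up. A row lasts 1/10 s, in which the tool goes at most 50 mm and 8.59 degrees, less where a joint would pass 70% of its speed; a pose out of reach is approached as far as the arm can. A call with a number of a shift or a turn outside -1 to 1 is refused whole. A call with a gripper value outside its range is refused whole. The fingers move at their own pace and stop on an object; FORCE is the grip in N (left out, the last holds). Time passes only in rows, so rows that repeat a pose let the fingers close. It gives the time, the measured TCP pose, the force, the opening and the grip force at its end, in the units of the state.
- bot.get_obs(): the state, without advancing time (a new reading comes with each control period).
- eyes.read_camera(name): name is "scene" or "top"; returns a dict with "image" (384x512x3 uint8, red, green, blue), "K" (3x3 intrinsics, pixels), "R" (3x3) and "t" (3): a world point X has camera coordinates R X + t. Camera axes: x right, y down, z forward; pixel columns grow to the right and rows downward; lengths in m; the calibration is good to about 2 mm. A picture is of the moment at which its call begins. There is no depth.
- ticket.hand_in(): hands the job in; it is judged then, once.
The state is a dict: "t": time; "q": joint angles; "joint_vel": joint speeds; "joint_torque": joint torques, N m; "eef_pos": TCP position; "tool_rot": TCP orientation; "contact_force": force on the tool from outside, world axes, zero at the start; "torque": the same for the moment, N m; "gripper_width": opening from 0.0 (shut) to 1.0 (fully open); "grasp_force": force on a finger pad.
Only numpy, scipy, OpenCV 4.12 (cv2) and the standard library are available. Lean on these libraries where they do the work, as an engineer would, in place of code of your own. Each camera call takes 0.05 s, during which the arm holds its last target. There are 200 camera calls.

## Working session

There is one attempt and no reset: what is moved stays moved. The work goes in short steps, Python scripts to look and compute and a shell command to move; the robot and the scene stay as the last step left them, time stands still between calls to the robot, and variables do not carry over. Pictures are saved under pics/ and viewed, at most 10 in all, crops included, and the job is handed in when it is done.

```bash
mkdir -p pics
python3 - <<'E'
from station import bot, eyes
import cv2,numpy as np
o=bot.get_obs()
print({k:np.round(o[k],3) for k in("t","eef_pos","tool_rot","contact_force","gripper_width")})
for n in("scene","top"):
    c=eyes.read_camera(n); cv2.imwrite(f"pics/{n}0.png",c["image"][:,:,::-1]); np.savez(f"{n}.npz",**c); print(n,c["K"].round(1).tolist(),c["R"].round(3).tolist(),c["t"].round(3))
E
```

```text
{'t': np.float64(0.0), 'eef_pos': array([ 0.252, -0.626,  0.23 ]), 'tool_rot': array([-0.001,  0.982,  0.19 , -0.   ]), 'contact_force': array([-0.341, -0.433, -0.218]), 'gripper_width': np.float64(1.0)}
scene [[373.3, 0.0, 254.4], [0.0, 373.3, 192.8], [0.0, 0.0, 1.0]] [[-0.488, 0.873, 0.012], [0.579, 0.334, -0.743], [-0.653, -0.356, -0.669]] [ 0.241 -0.256  1.644]
top [[433.6, 0.0, 254.1], [0.0, 433.6, 192.6], [0.0, 0.0, 1.0]] [[0.005, -1.0, -0.02], [-0.997, -0.004, -0.072], [0.072, 0.02, -0.997]] [0.033 0.516 1.326]
```

View pics/top0.png

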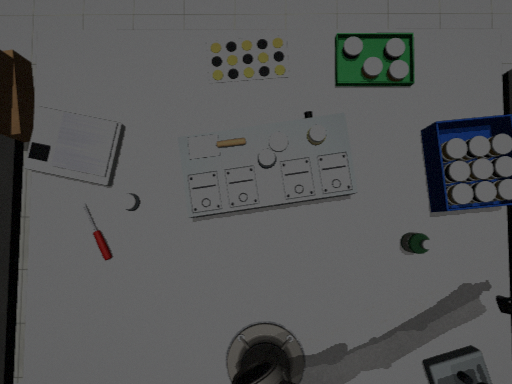

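View pics/scene0.png

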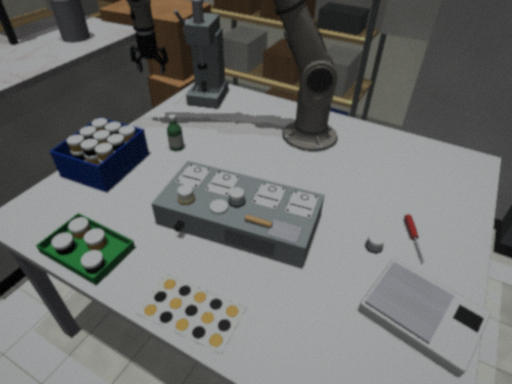

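The top view shows the machine base with four rings near pixels (206,203), (243,198), (299,190) and (336,184). The web pot is at (267,158), the deck pot at (317,134) and the bottle at (418,243). Next I'll refine the rings and work out the shifts.

```bash
cat > h.py <<'E'
import numpy as np,cv2
from scipy.spatial.transform import Rotation as Ro
def ray(c,uv,z):
    d=c["R"].T@np.linalg.inv(c["K"])@np.array([*uv,1.]); o=-c["R"].T@c["t"]
    return o+d*(z-o[2])/d[2]
def tool(o,p):  # world shift p -> tool units
    w,x,y,z=o["tool_rot"]; return Ro.from_quat([x,y,z,w]).inv().apply(p)/0.5
E
python3 - <<'E'
from h import *
from station import bot
c=np.load("top.npz"); g=cv2.cvtColor(c["image"],cv2.COLOR_RGB2GRAY)
P=[]
for u,v in((206,203),(243,198),(299,190),(336,184)):
    w=g[v-7:v+8,u-7:u+8].astype(float); m=np.clip(np.median(w)-10-w,0,None)
    n,l,s,ce=cv2.connectedComponentsWithStats((m>0).astype(np.uint8),connectivity=8)
    k=1+np.argmax(s[1:,4]); x,y,ww,hh,a=s[k]; cc=(u-7+x+(ww-1)/2,v-7+y+(hh-1)/2); 
    cen=ce[k]+[u-7,v-7]
    p=ray(c,cen,.095); P.append(p); print(cc,cen,s[k],p.round(4))
P=np.array(P); d=P[0]-P[3]; print("yaw",np.arctan2(-d[0],d[1]),np.diff(P,axis=0).round(4))
for n,uv,z in(("web",(267,158),.137),("deck",(317,134),.137),("bottle",(427,245),.15)): print(n,ray(c,uv,z).round(3))
o=bot.get_obs()
for p in P: print(np.hypot(p[0],p[1]),tool(o,p-o["eef_pos"]).round(3))
print(Ro.from_quat(np.roll(o["tool_rot"],-1)).as_matrix().round(3))
cv2.imwrite("pics/c.png",cv2.convertScaleAbs(cv2.resize(c["image"][100:230,170:370,::-1],None,fx=4,fy=4,interpolation=cv2.INTER_CUBIC),alpha=1.5))
E
```

```text
(np.float64(205.5), np.float64(202.5)) [205.6  202.14] [ 2  2 10 10 50] [0.4821 0.1753 0.095 ]
(np.float64(242.5), np.float64(196.5)) [242.67346939 196.89795918] [ 2  1 10 10 49] [0.4979 0.0668 0.095 ]
(np.float64(298.5), np.float64(188.5)) [298.6122449  188.69387755] [ 2  1 10 10 49] [ 0.5226 -0.0966  0.095 ]
(np.float64(336.0), np.float64(183.0)) [336.02083333 183.        ] [ 2  2 11  9 48] [ 0.5397 -0.2056  0.095 ]
yaw 0.15018453985198923 [[ 0.0158 -0.1085  0.    ]
 [ 0.0247 -0.1634  0.    ]
 [ 0.0171 -0.109   0.    ]]
web [ 0.606 -0.004  0.137]
deck [ 0.676 -0.146  0.137]
bottle [ 0.364 -0.445  0.15 ]
0.5129942898801312 [ 1.025 -1.314  0.273]
0.502401229532236 [ 0.974 -1.1    0.273]
0.531493032407712 [ 0.898 -0.779  0.272]
0.5775819048677961 [ 0.848 -0.564  0.272]
[[ 0.928  0.373 -0.001]
 [ 0.373 -0.928  0.002]
 [-0.    -0.002 -1.   ]]
```

View pics/c.png

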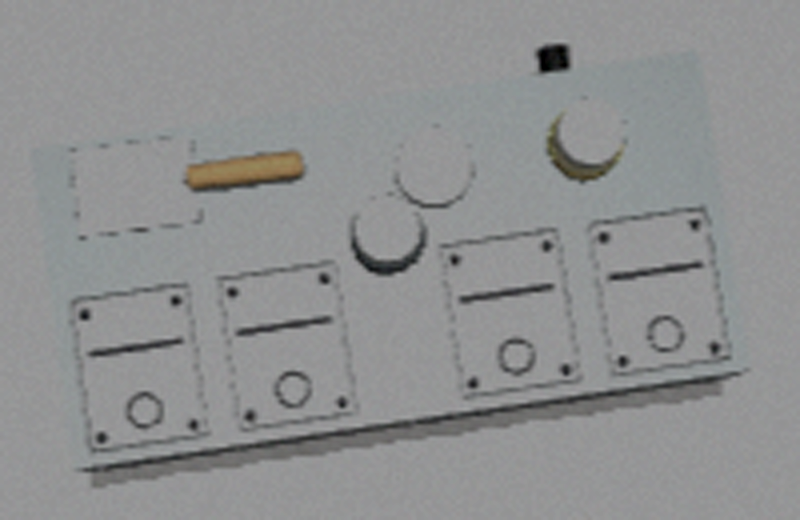

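The crop confirms the four hatches are alike and rotated by a yaw of about 0.15. I'll start with press_4, which is nearest, moving over it with the gripper shut and yaw-aligned.

```bash
python3 -m crank '0.848 -0.564 0 0 0 0.074 1;0.848 -0.564 0 0 0 0.074 1;0.848 -0.564 0 0 0 0.074 1;0.848 -0.564 0 0 0 0.074 1;0.848 -0.564 0 0 0 0.074 1;0.848 -0.564 0 0 0 0.074 1;0.848 -0.564 0 0 0 0.074 1;0.848 -0.564 0 0 0 0.074 1;0.848 -0.564 0 0 0 0.074 1;0.848 -0.564 0 0 0 0.074 1;0.848 -0.564 0 0 0 0.074 1;0.848 -0.564 0.23 0 0 0.074 1;0.848 -0.564 0.23 0 0 0.074 1;0.848 -0.564 0.23 0 0 0.074 1;0.848 -0.564 0.23 0 0 0.074 1'
cat > st.py <<'E'
from h import *
from station import bot
import sys
P=np.array([[.4821,.1753,.095],[.4979,.0668,.095],[.5226,-.0966,.095],[.5397,-.2056,.095]])
o=bot.get_obs(); print(round(o["t"],2),o["eef_pos"].round(4),o["contact_force"].round(2),o["gripper_width"],o["tool_rot"].round(3))
for p in P: print(tool(o,p-o["eef_pos"]).round(4))
E
python3 st.py
```

```text
t: 1.6
eef_pos: [0.5381, -0.206, 0.1141]
tool_rot: [-0.001, 0.997, 0.075, -0.003]
contact_force: [0.6, -0.4, 1.0]
gripper_width: 0.002
grasp_force: 0.0
1.6 [ 0.5381 -0.206   0.1141] [ 0.62 -0.42  1.01] 0.0018069871858000983 [-0.001  0.997  0.075 -0.003]
[ 0.0034 -0.7707  0.04  ]
[ 0.0022 -0.5514  0.0395]
[ 0.0022 -0.2209  0.0387]
[ 0.0034 -0.0002  0.0382]
```

```bash
python3 -m crank '0.003 0 0.03 0 0 0 1;0.003 0 0.032 0 0 0 1;0.003 0 0.034 0 0 0 1;0.003 0 0.036 0 0 0 1'
```

```text
t: 2.0
eef_pos: [0.5424, -0.2063, 0.0994]
tool_rot: [0.0, 0.997, 0.075, 0.001]
contact_force: [-0.5, -0.2, -0.1]
gripper_width: -0.0
grasp_force: 0.0
```

```bash
python3 -m crank '0 0 0.002 0 0 0 1;0 0 0.002 0 0 0 1'; python3 -m crank '0 0 0.002 0 0 0 1;0 0 0.002 0 0 0 1'
```

```text
t: 2.2
eef_pos: [0.5418, -0.2061, 0.0977]
tool_rot: [0.0, 0.997, 0.075, 0.0]
contact_force: [-0.0, 0.3, 0.3]
gripper_width: -0.001
grasp_force: 0.0
t: 2.4
eef_pos: [0.5416, -0.206, 0.0963]
tool_rot: [0.0, 0.997, 0.075, -0.0]
contact_force: [0.4, -0.5, -0.2]
gripper_width: -0.004
grasp_force: 0.0
```

```bash
for i in 1; do python3 -m crank '0 0 0.002 0 0 0 1;0 0 0.002 0 0 0 1'; done | egrep 'eef|force'; python3 -m crank '0 0 0.002 0 0 0 1;0 0 0.002 0 0 0 1'| egrep 'eef|force'
```

```text
eef_pos: [0.5416, -0.206, 0.0952]
contact_force: [0.2, -0.7, -1.3]
grasp_force: 0.0
eef_pos: [0.5417, -0.206, 0.0944]
contact_force: [-0.3, 0.1, 1.1]
grasp_force: 0.6
```

```bash
python3 -m crank '0 0 0.002 0 0 0 1;0 0 0.002 0 0 0 1'| egrep 'eef|contact'
```

```text
eef_pos: [0.5417, -0.206, 0.0933]
contact_force: [-0.7, -0.3, 1.5]
```

```bash
python3 -m crank '0 0 0.001 0 0 0 1;0 0 0.001 0 0 0 1'| egrep 'eef|contact'
```

```text
eef_pos: [0.5417, -0.206, 0.0928]
contact_force: [-0.9, 0.6, 1.5]
```

```bash
python3 -m crank '0 0 0.002 0 0 0 1;0 0 0.002 0 0 0 1'| egrep 'eef|contact'
```

```text
eef_pos: [0.5418, -0.206, 0.0918]
contact_force: [0.4, 0.4, 2.8]
```

```bash
python3 -m crank '0 0 0.002 0 0 0 1;0 0 0.002 0 0 0 1'| egrep 'eef|contact'; python3 st.py|head -1
```

```text
eef_pos: [0.5418, -0.206, 0.0908]
contact_force: [1.0, 0.7, 1.2]
3.6 [ 0.5418 -0.206   0.0908] [1.   0.71 1.2 ] -0.0006208683286851672 [0.    0.997 0.075 0.   ]
```

Position follows the command with only 1–3 N of resistance. I'll push a little further to confirm that it gives.

```bash
python3 -m crank '0 0 0.004 0 0 0 1;0 0 0.008 0 0 0 1;0 0 0.008 0 0 0 1'| egrep 'eef|contact'
python3 - <<'E'
from station import bot,eyes
import cv2
for n,(a,b,c,d) in(("top",(130,230,270,380)),("scene",(150,270,140,340))):
    im=eyes.read_camera(n)["image"][a:b,c:d,::-1]; cv2.imwrite(f"pics/{n}1.png",cv2.convertScaleAbs(cv2.resize(im,None,fx=4,fy=4,interpolation=cv2.INTER_CUBIC),alpha=1.5))
print(bot.get_obs()["contact_force"])
E
```

```text
eef_pos: [0.5418, -0.2059, 0.0866]
contact_force: [0.8, -0.1, 0.7]
[ 0.29428394 -0.19379056  0.53006771]
```

View pics/scene1.png

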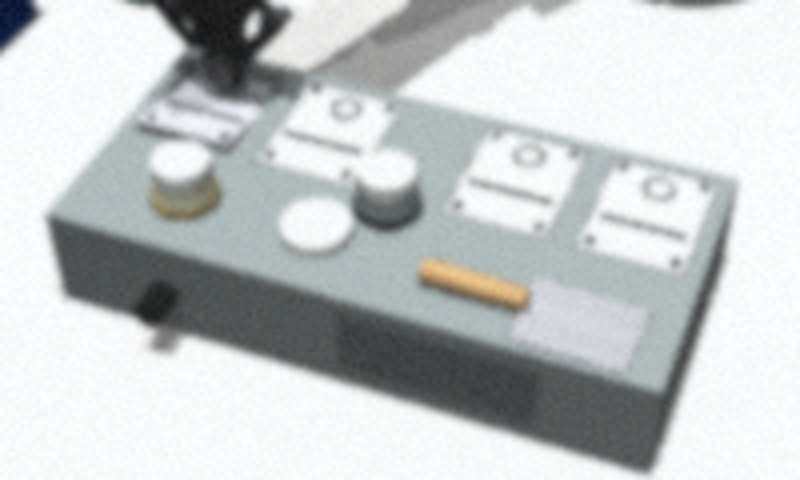

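Hatch 4 (far left here, near (190,120)) has its short side raised, with the far edge at (190,140), so this is the loose one. Now I'll push it down, shifting toward the pivot as it swings.

```bash
python3 -m crank '0.003 0 0.008 0 0 0 1;0.006 0 0.016 0 0 0 1;0.009 0 0.024 0 0 0 1;0.012 0 0.032 0 0 0 1;0.015 0 0.04 0 0 0 1;0.018 0 0.048 0 0 0 1;0.018 0 0.054 0 0 0 1;0.018 0 0.06 0 0 0 1;0.018 0 0.06 0 0 0 1'| egrep 'eef|contact'
```

```text
eef_pos: [0.5498, -0.2046, 0.056]
contact_force: [0.5, 0.8, 0.0]
```

```bash
python3 -m crank '0 0 0.004 0 0 0 1;0 0 0.008 0 0 0 1;0 0 0.008 0 0 0 1'| egrep 'eef|contact'; python3 st.py|head -1
```

```text
eef_pos: [0.5503, -0.2047, 0.0525]
contact_force: [-1.3, -0.0, 0.1]
5.2 [ 0.5503 -0.2047  0.0525] [-1.26 -0.02  0.12] 0.001604185606892115 [-0.     0.997  0.075 -0.   ]
```

```bash
python3 -m crank '0 0 0.004 0 0 0 1;0 0 0.008 0 0 0 1;0 0 0.008 0 0 0 1'| egrep 'eef|contact'
```

```text
eef_pos: [0.5503, -0.2047, 0.0485]
contact_force: [-0.0, -1.2, -0.4]
```

```bash
python3 -m crank '0 0 0.004 0 0 0 1;0 0 0.006 0 0 0 1;0 0 0.006 0 0 0 1'| egrep 'eef|contact'
python3 - <<'E'
from station import bot,eyes
import cv2
im=eyes.read_camera("scene")["image"][130:250,140:260,::-1]; cv2.imwrite(f"pics/s2.png",cv2.convertScaleAbs(cv2.resize(im,None,fx=5,fy=5,interpolation=cv2.INTER_CUBIC),alpha=1.2))
E
```

```text
eef_pos: [0.5499, -0.205, 0.0465]
contact_force: [-4.6, 0.9, 10.3]
```

View pics/s2.png

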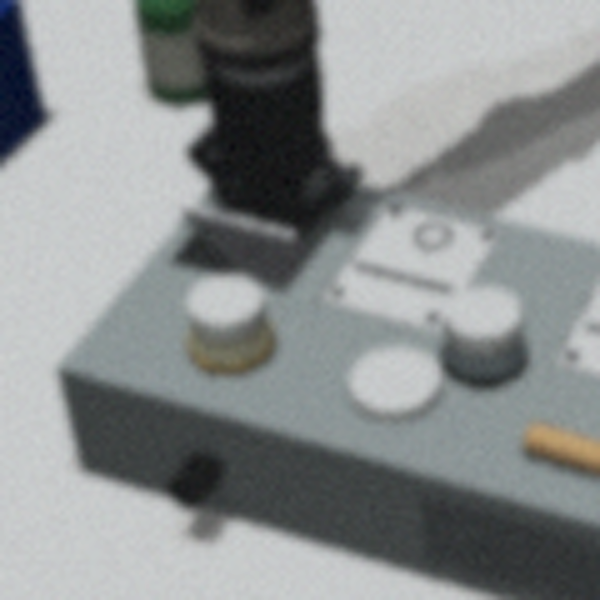

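The hatch stands steeply open, with its raised short edge at (240,225), and the force has just risen to about 10 N, so it's at its stop. Now I'll back away from the panel slightly and lift clear.

```bash
python3 -m crank '-0.012 0 -0.006 0 0 0 1;-0.016 0 -0.03 0 0 0 1;-0.016 0 -0.08 0 0 0 1;-0.016 0 -0.16 0 0 0 1;-0.016 0 -0.26 0 0 0 1;-0.016 0 -0.36 0 0 0 1;-0.1 0.1 -0.45 0 0 0 1;-0.1 0.25 -0.45 0 0 0 1;-0.1 0.25 -0.45 0 0 0 1;-0.1 0.25 -0.45 0 0 0 1'| egrep 't:|eef|contact'
python3 - <<'E'
from station import bot,eyes
import cv2,numpy as np
a=eyes.read_camera("scene")["image"][130:260,140:340,::-1]; b=eyes.read_camera("top")["image"][100:230,170:370,::-1]
r=lambda i,f:cv2.convertScaleAbs(cv2.resize(i,(460,299),interpolation=cv2.INTER_CUBIC),alpha=f)
cv2.imwrite("pics/s3.png",np.vstack([r(a,1.2),r(b,1.6)]))
E
```

```text
t: 6.85
eef_pos: [0.5176, -0.344, 0.2729]
tool_rot: [0.003, 0.998, 0.07, 0.001]
contact_force: [-0.4, -0.0, -0.1]
```

View pics/s3.png

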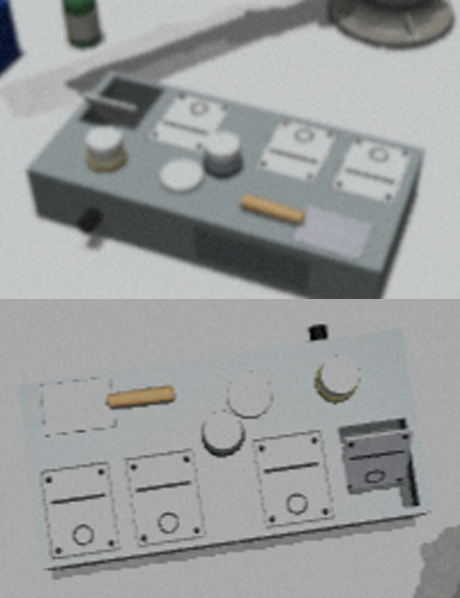

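The hatch is open and everything else is in place. I'll check the angle from the ring's pixel, which is about (332.6,177.4) in the top view.

Run:
```python
from h import *
c=np.load("top.npz"); a=np.array([np.cos(.15),np.sin(.15),0]); p=np.array([.5397,-.2056,.095])+.047*a
for th in(0,.6,.8,.9,1,1.05):
    r=[]
    for l in(.047,.07,-.04):
        X=p-l*(np.cos(th)*a+np.sin(th)*np.array([0,0,1])); q=c["K"]@(c["R"]@X+c["t"]); r+=list((q[:2]/q[2]).round(1))
    print(th,r)
```

```text
0 [np.float64(336.0), np.float64(183.0), np.float64(337.3), np.float64(190.8), np.float64(331.3), np.float64(153.8)]
0.6 [np.float64(334.1), np.float64(181.1), np.float64(334.4), np.float64(187.8), np.float64(333.0), np.float64(154.9)]
0.8 [np.float64(333.4), np.float64(179.4), np.float64(333.3), np.float64(185.1), np.float64(333.6), np.float64(156.3)]
0.9 [np.float64(333.0), np.float64(178.3), np.float64(332.8), np.float64(183.6), np.float64(333.9), np.float64(157.2)]
1 [np.float64(332.7), np.float64(177.2), np.float64(332.3), np.float64(181.9), np.float64(334.2), np.float64(158.2)]
1.05 [np.float64(332.5), np.float64(176.6), np.float64(332.1), np.float64(181.0), np.float64(334.4), np.float64(158.8)]
```

```bash
python3 -c "
from station import ticket
print(ticket.hand_in())"
```

```text
the job is handed in; nothing more can be done
None
```

The loose hatch was the rightmost one (press_4), the first I tested; it is open at about 1.0 rad, the press peaked at about 11 N in my readings, nothing else looked moved in the final pictures, and the job is handed in.

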